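# Loosen the shaker's platform nut with a ratchet spanner

## Task

Fit the ratchet spanner flat over the hexagon nut in the middle of the shaker and let go of it; see that its direction lever is flipped to the loosening side, then take the handle again and swing it counter-clockwise (seen from above) until the nut has turned loose by at least an eighth of a turn. Leave the spanner sitting flat on the nut, and leave the other things on the bench where they are.

Things in the scene. Friction and masses are not known exactly. Their poses are not given: they have to be found in the camera images.
- spanner: Ratchet spanner, bare steel, 201 mm long, 0.5 kg, loose, lying flat on the bench, opening down, lever up. Origin: on the drive axis (middle of the round head) at the underside; z up; the handle runs along +x. Head: 70 mm diameter, 30 mm high, closed on top. Handle: 20 mm wide from x = 53 to 106 mm (34 mm wide before that), 11 to 29 mm above the underside; then a black rubber sleeve to x = 166 mm.
- spanner_grip (a point): Bare part of the spanner's handle, 70 mm from the drive axis, 20 mm above the underside: where to carry it, with a firm grip of 60 N or more across the 20 mm width. The centre of mass is about 35 mm from the drive axis, towards the handle.
- spanner_end (a point): Middle of the spanner's rubber sleeve (60 mm long, 26 mm wide, 22 mm high), 136 mm from the drive axis and 20 mm above the underside: where to hold it for the swing.
- socket_mouth (a point): Middle of the hexagon opening in the spanner's underside (same point and axes as the spanner): 37 mm across flats, 26 mm deep. At the start one of its corners points along the handle, and the ratchet keeps it so while it is carried. It goes over the nut with 1.5 mm to spare all round, if turned within 9 degrees of the nut's hexagon.
- lever (a joint): Direction lever on the head, in rad: about -0.45 at the start (tightening: tip to the right of the handle, looking from the head along it, spanner -y), +0.5 at the stop on the loosening side (tip to the left, spanner +y); flipped beyond +0.3. Stays where left. Real ratchet, 15 degree teeth: on the loosening side the handle drives the nut counter-clockwise and clicks back with little drag; on the tightening side the reverse.
- lever_tip (a point): Tip of the direction lever, at its top: 36 mm from the drive axis, 50 mm above the spanner's underside. The lever is a dark steel fin, 46 mm long and 8 mm thick, standing 20 mm above the head's top; it pivots about the drive axis and its long end points to the handle. 2 N at the tip moves it; a hard push would tip the spanner.
- nut (a joint): Turn of the nut in rad, 0 at the start (tight, cannot turn clockwise), growing as it is loosened counter-clockwise seen from above. It takes about 0.6 N m (some 5 N at the handle's end). An eighth of a turn is 0.785. Up to 15 degrees of ratchet play and 10 degrees each way of play at the nut pass before the handle bites; several strokes are possible.
- nut_top (a point): Middle of the nut's top, 23 mm above its seat; axes turn with the nut, z up, a corner of the hexagon points along x. Steel hexagon nut, 34 mm across flats: 15 mm of hexagon, then 8 mm that taper to 22 mm across flats. It stands on a dark steel flange of 112 mm diameter, on which the spanner's head comes to rest flat, its underside 23 mm below this point.
- shaker: Orbital shaker, fixed to the bench: white housing 250 x 250 mm with an aluminium platform 280 x 280 mm, 10 mm thick, top at 78 mm; the flange and nut stand in its middle, flange top at 92 mm. Origin: middle of its underside, on the bench.
- tiprack: Bystander: box of pipette tips, 120 x 87 x 66 mm, origin in the middle of its underside.
- bottle: Bystander: glass bottle, 60 mm diameter, 130 mm high, origin in the middle of its underside.
- beaker: Bystander: beaker, 70 mm diameter, 85 mm high, origin in the middle of its underside.
- tuberack: Bystander: block with tubes, 100 x 100 x 59 mm, origin in the middle of its underside.
- screwdriver: Bystander: black screwdriver, 160 mm long, lying along its x.
- plate: Bystander: flat white microplate, 85 x 127 x 14 mm, origin in the middle of its underside.

How it is judged:
On the way, in this order (a step that is already met when the one before it is completed fails the run):
1. the spanner sits flat over the nut and has been let go, the nut still tight (horizontal distance between spanner and nut_top below 0.006 m and z of spanner in the frame of nut_top below -0.019 m and angle between spanner's own z axis and vertical below 0.1 rad and contact force between the fingers and spanner below 0.1 N and value of joint nut below 0.15 rad), for 0.1 s.
2. with the lever on the loosening side the nut is turned loose by an eighth of a turn, the spanner on it (value of joint nut above 0.785 rad and value of joint lever above 0.3 rad and horizontal distance between spanner and nut_top below 0.006 m and z of spanner in the frame of nut_top below -0.017 m), for 0.1 s.
At the end, for the whole second after the job is handed in: The nut is turned at least an eighth of a turn (0.785 rad) loose, the lever is on the loosening side (beyond 0.3 rad), and the spanner sits on the nut, released and at rest: drive axis within 6 mm of the nut's, underside at least 19 mm below the nut's top, tilted less than 0.1 rad (value of joint nut above 0.785 rad and value of joint lever above 0.3 rad and horizontal distance between spanner and nut_top below 0.006 m and z of spanner in the frame of nut_top below -0.019 m and angle between spanner's own z axis and vertical below 0.1 rad and linear speed of spanner below 0.02 m/s and contact force between the fingers and spanner below 0.1 N); the robot touches nothing.
It fails at once if another thing on the bench is moved more than 40 mm from its place (distance of any of tiprack, bottle, beaker, tuberack, screwdriver, plate from where it was at the start of the episode above 0.04 m).
It also fails if it takes over 61 s, if anything falls off the work surface, if the arm or the gripper's body presses on something with over 40 N, if the wrist force passes 120 N, or if a joint passes its speed limit or range.

## Robot

A 6-joint arm with a two-finger parallel gripper is mounted at the origin on the work surface. World frame = base frame: x ahead of the robot, y to its left, z up, the work surface at z = 0. Lengths are in m, angles in rad, forces in N, time in s.
With the tool pointing down it reaches from about 0.35 to 0.875 m from the base axis. Payload 15.5 kg.
Tool frame: the origin (TCP) lies midway between the tips of the shut fingers; the grasp point (between the pads) lies 19 mm behind it (robot.grip_depth is the distance from the TCP to the grasp point, in m); z points along the fingers, y is the line along which they close (so a half turn about z gives the same grasp; the last joint's range is limited). The gripper opens to 85 mm and grips with 20 to 120 N. Pads are 22 mm wide; open, the fingers measure 114 mm over their backs; the gripper's body (76 mm by 85 mm) begins 54 mm behind the grasp point. The pads swing forward as they close: fully open they stand 13 mm farther back than shut.
Start: joints at [-1.421, 0.494, 1.345, -0, 1.302, -0.096], TCP at [0.151, -0.606, 0.231] pointing down, gripper open.
Joint ranges: [-2.91, 2.91], [-0.82, 2.16], [0.22, 2.67], [-1.22, 4.37], [0.12, 2.79], [-3.08, 3.08]. Speed limits (rad/s): [1.89, 1.89, 2.57, 3.01, 3.01, 3.01].

## Interface

Orientations are given as a 3x3 rotation matrix whose columns are the frame's x, y, z axes.
In Python, from bench import robot gives the robot as it stands.
- The arm moves only by the tool play_rows, never from a script. Its argument "targets" is a list of rows, each a list of 4 numbers: the shift along the world's x, y, z in units of 30 mm (1.0 is 30 mm), then the turn about the world's z in units of 5 degrees (1.0 is 5 degrees). In form: [[x, y, z, spin], ...]. A call has 1 to 5 rows; each row is the pose to reach, as a shift and turn from the pose commanded when the call began; what a row does not reach only later rows make up. A row lasts 1/10 s, in which the tool goes at most 50 mm and 8.59 degrees, less where a joint would pass 70% of its speed; a pose out of reach is approached as far as the arm can. A call with a gripper value outside its range is refused whole. "claw" is the closure, from 0 (fully open) to 1 (shut), set as the call begins (left out, the last holds). The fingers move at their own pace and stop on an object; "grip_force" is the grip in N (left out, the last holds). Time passes only in rows, so rows that repeat a pose let the fingers close. It gives the time, the measured TCP pose, the force, the opening and the grip force at its end, in the units of the state.
- robot.state(): the state, without advancing time (a new reading comes with each control period).
- robot.camera(name): name is "side" or "top" or "wrist"; returns a dict with "image" (384x512x3 uint8, red, green, blue), "vfov" (degrees; the focal length in pixels is half the picture's height over the tangent of half this angle, whatever the lens; pixels are square), "cx", "cy" (the principal point, pixels), "R" (3x3) and "t" (3): a world point X has camera coordinates R X + t. Camera axes: x right, y down, z forward; pixel columns grow to the right and rows downward; lengths in m; the calibration is good to about 2 mm. A picture is of the moment at which its call begins. There is no depth.
- robot.hand_in(): hands the job in; it is judged then, once.
The state is a dict: "time": time; "qpos": joint angles; "joint_vel": joint speeds; "effort": joint torques, N m; "tool_pos": TCP position; "tool_rot": TCP orientation; "ft_force": force on the tool from outside, world axes, zero at the start; "ft_torque": the same for the moment, N m; "width": opening from 0.0 (shut) to 1.0 (fully open); "grip_force": force on a finger pad.
Only numpy, scipy, OpenCV 4.12 (cv2) and the standard library are available. Lean on these libraries where they do the work, as an engineer would, in place of code of your own. Each camera call takes 0.05 s, during which the arm holds its last target. There are 200 camera calls.

## Working session

There is one attempt and no reset: what is moved stays moved. The work goes in short steps, Python scripts to look and compute and a tool call to move; the robot and the scene stay as the last step left them, time stands still between calls to the robot, and variables do not carry over. Pictures are saved under pics/ and viewed, at most 10 in all, crops included, and the job is handed in when it is done.

Besides the shell and the picture viewer there is one more tool, called after ">>>" as name(argument=value, ...), one argument or row to a line, values as JSON. play_rows: Moves the arm, as the interface text tells. Its arguments: {"type":"object","properties":{"targets":{"type":"array"},"claw":{"type":"number"},"grip_force":{"type":"number"}},"required":["targets"]}

```bash
mkdir -p pics; cat > h.py <<'E'
import numpy as np, cv2
from bench import robot
def cam(n,save=None):
    c=robot.camera(n)
    if save: cv2.imwrite('pics/'+save,c['image'][:,:,::-1])
    return c
def ray(c,u,v,z):
    R=np.array(c['R']);t=np.array(c['t']);h=c['image'].shape[0]
    f=h/2/np.tan(np.radians(c['vfov'])/2)
    d=R.T@np.array([(u-c['cx'])/f,(v-c['cy'])/f,1]);o=-R.T@t
    return o+d*(z-o[2])/d[2]
def proj(c,X):
    h=c['image'].shape[0];f=h/2/np.tan(np.radians(c['vfov'])/2)
    p=np.array(c['R'])@np.array(X)+np.array(c['t']);return p[:2]/p[2]*f+[c['cx'],c['cy']]
E
python3 - <<'E'
from h import *
a=cam('top');b=cam('side')
im=np.hstack([a['image'],b['image']])[:,:,::-1]
cv2.imwrite('pics/a.png',cv2.resize(a['image'][:,:,::-1],(800,600)))
cv2.imwrite('pics/b.png',b['image'][:,:,::-1])
for c in(a,b):print(c['vfov'],c['cx'],c['cy'],-np.array(c['R']).T@c['t'])
s=robot.state();print(s['tool_pos'],s['tool_rot'],s['time'],robot.grip_depth)
E
```

```text
48.452181905312415 254.61921663081299 193.8266619964293 [0.43738302 0.03054757 1.61922132]
44.27279852471341 253.98174666588088 186.78174852438178 [0.44871268 1.42459748 0.93634028]
[ 0.15143724 -0.60605661  0.23077962] [[ 9.70187960e-01  2.42353680e-01 -1.28640363e-04]
 [ 2.42353679e-01 -9.70187404e-01  1.04666181e-03]
 [ 1.28857080e-04 -1.04663515e-03 -9.99999444e-01]] 0.1 0.0187
```

View pics/a.png

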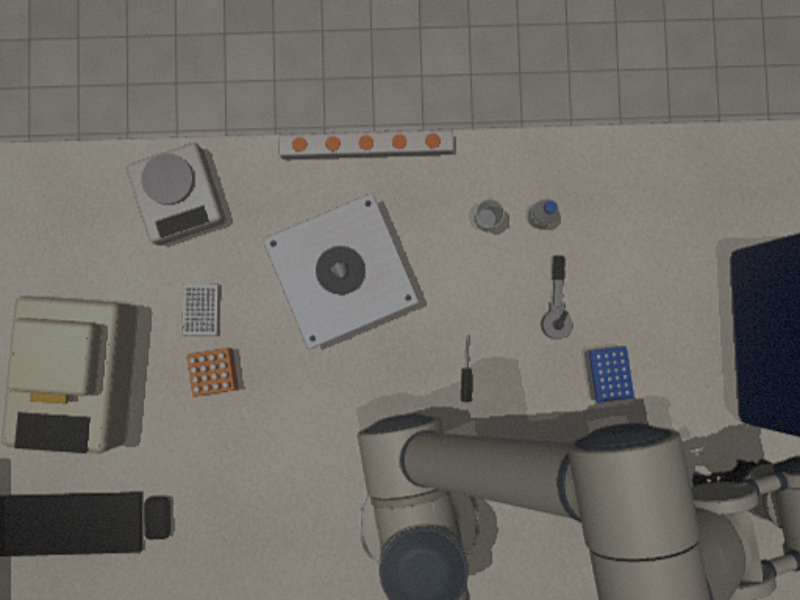

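View pics/b.png

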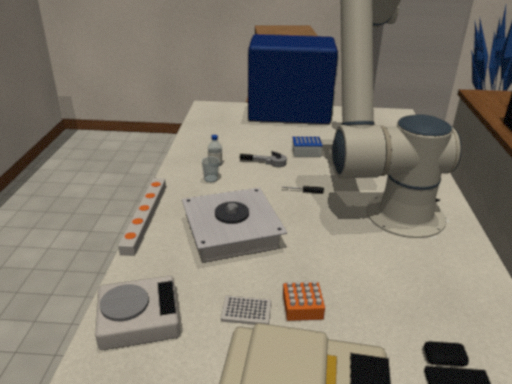

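The top view (800x600) shows the spanner head at (557,322) with its handle running up to (558,258), and the lever tip to the right of the handle. The flange is at (340,270), between the shaker's corner screws at (368,203), (408,297), (312,338) and (273,243).

```bash
python3 - <<'E'
from h import *
c=cam('top')
k=.64
for n,u,v,z in [('head',557,322,.03),('sleeve',558.5,268,.03),('beaker',490,216,.08),('bottle',545,213,.13),('tipr',611,373,.066),('scr',467,368,.02),('flange',340,270,.092)]+[('s',u,v,.078) for u,v in((368,203),(408,297),(312,338),(273,243))]:
  print(n,ray(c,u*k,v*k,z).round(3))
im=c['image'];g=cv2.cvtColor(im,cv2.COLOR_RGB2GRAY)
roi=np.zeros_like(g);cv2.circle(roi,(218,173),30,255,-1)
m=((g<75)&(roi>0)).astype(np.uint8)
cs,_=cv2.findContours(m,cv2.RETR_EXTERNAL,cv2.CHAIN_APPROX_NONE)
b=max(cs,key=cv2.contourArea);e=cv2.fitEllipse(cv2.convexHull(b));print(e,ray(c,*e[0],.092))
cv2.imwrite('pics/c.png',np.hstack([cv2.resize(im[y:y+80,x:x+80,::-1],(400,400),interpolation=2) for x,y in((178,133),(316,150))]))
E
```

```text
head [ 0.464 -0.346  0.03 ]
sleeve [ 0.593 -0.355  0.03 ]
beaker [ 0.714 -0.189  0.08 ]
bottle [ 0.708 -0.306  0.13 ]
tipr [ 0.341 -0.458  0.066]
scr [ 0.36  -0.129  0.02 ]
flange [0.597 0.162 0.092]
s [0.753 0.094 0.078]
s [0.531 0.007 0.078]
s [0.443 0.232 0.078]
s [0.666 0.317 0.078]
((217.67483520507812, 172.732666015625), (30.15653419494629, 31.35958480834961), 107.37068176269531) [0.59719968 0.16170259 0.092     ]
```

View pics/c.png

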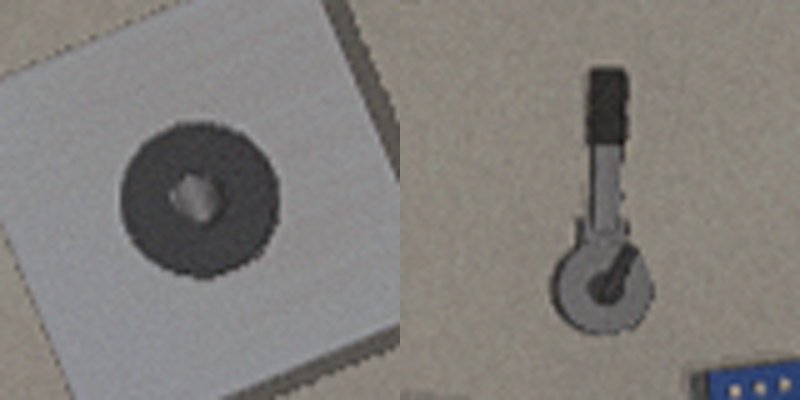

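The crop confirms it: flange circle centred at (200,200), the spanner lying along +x with its lever tip to the right (the tightening side). Moving over the spanner.

>>> play_rows(
  targets=[
    [6.4,4.2,0,-1.8],
    [6.4,4.2,0,-1.8],
    [6.4,4.2,0,-1.8],
    [6.4,4.2,0,-1.8],
    [6.4,4.2,0,-1.8],
  ],
  claw=0,
  grip_force=100,
)

```text
time: 0.65
tool_pos: [0.3457, -0.4782, 0.2312]
tool_rot: [[0.996, 0.089, 0.0], [0.089, -0.996, 0.001], [0.0, -0.001, -1.0]]
ft_force: [-0.7, -0.6, 0.3]
width: 1.002
grip_force: 0.0
```

>>> play_rows(
  targets=[
    [6.4,4.3,0,-1.8],
    [6.4,4.3,0,-1.8],
    [6.4,4.3,0,-1.8],
    [6.4,4.3,0,-1.8],
    [6.4,4.3,0,-1.8],
  ],
)

```text
time: 1.15
tool_pos: [0.5376, -0.3492, 0.2311]
tool_rot: [[0.998, -0.068, 0.0], [-0.068, -0.998, 0.0], [-0.0, -0.0, -1.0]]
ft_force: [-0.0, -0.3, -0.3]
width: 0.994
grip_force: 0.0
```

```bash
python3 - <<'E'
from h import *
c=cam('wrist','d.png')
s=robot.state();print(s['time'],s['tool_pos'],s['tool_rot'],s['qpos'])
print(-np.array(c['R']).T@c['t'],c['vfov'],c['R'])
for p in [(.464,-.346,.03),(.534,-.351,.02),(.6,-.355,.03)]:print(proj(c,p))
E
```

```text
1.2 [ 0.54101701 -0.34656102  0.23098226] [[ 0.99781301 -0.06607953  0.00164139]
 [-0.06608173 -0.99781333  0.00132598]
 [ 0.00155018 -0.00143155 -0.99999777]] [-0.6636937   0.51858655  1.3002148   0.00212079  1.32231573  0.97271044]
[ 0.61734029 -0.35384656  0.37309252] 69.75394481409057 [[-6.78306853e-02 -9.97696559e-01 -7.57777939e-04]
 [-9.49228949e-01  6.43016116e-02  3.07944321e-01]
 [-3.07186263e-01  2.16073791e-02 -9.51404079e-01]]
[258.50849237 217.04278028]
[258.76720559 164.8302786 ]
[258.56865633 113.13020807]
```

View pics/d.png

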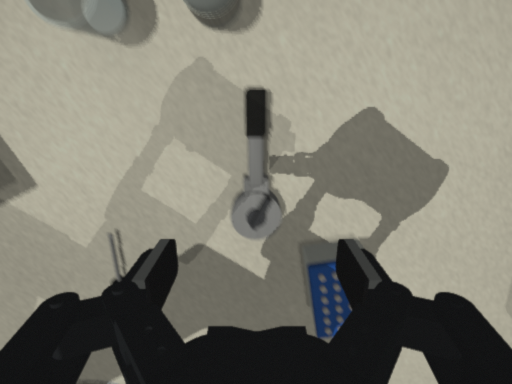

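The wrist view shows the spanner with its head at (257,212) and the sleeve centre at (256,112).

```bash
python3 - <<'E'
from h import *
c=cam('wrist')
g=cv2.cvtColor(c['image'],cv2.COLOR_RGB2GRAY)
m=np.zeros_like(g);m[70:150,235:280]=g[70:150,235:280]<50
M=cv2.moments(m,True);sl=M['m10']/M['m00'],M['m01']/M['m00']
h=cv2.HoughCircles(cv2.GaussianBlur(g[170:260,210:310],(3,3),0),3,1.5,50,param1=80,param2=12,minRadius=20,maxRadius=32)
print(sl,M['m00'],h)
S=ray(c,*sl,.029)
for hc in ([256.5,212.5],)+((h[0][0][:2]+[210,170],) if h is not None else ()):
  H=ray(c,*hc,.03);d=S-H;y=np.arctan2(d[1],d[0]);print(H,S,np.hypot(*d[:2]),np.degrees(y),'grip',H[:2]+.07*np.array([np.cos(y),np.sin(y)]))
s=robot.state();print(s['tool_pos'],np.degrees(np.arctan2(s['tool_rot'][1][0],s['tool_rot'][0][0])))
E
```

```text
(259.6663179916318, 117.58054393305439) 956.0 [[[48.75 47.25 26.  ]
  [78.75  3.75 26.15]
  [ 5.25 20.25 29.45]]]
[ 0.47464377 -0.34107519  0.03      ] [ 0.59839035 -0.3530712   0.029     ] 0.1243266695601822 -5.536961173368575 grip [ 0.54431716 -0.34782934]
[ 0.46748747 -0.34366191  0.03      ] [ 0.59839035 -0.3530712   0.029     ] 0.13124061778217197 -4.111348800436827 grip [ 0.53730733 -0.34868056]
[ 0.53877698 -0.34830704  0.2308276 ] -3.740965095140684
```

>>> play_rows(
  targets=[
    [0,0.05,-1.6,0],
    [0,0.05,-3.2,0],
    [0,0.05,-4.8,0],
    [0,0.05,-6,0],
    [0,0.05,-7,0],
  ],
)

```text
time: 1.75
tool_pos: [0.5342, -0.3497, 0.0189]
tool_rot: [[0.998, -0.07, -0.002], [-0.07, -0.998, 0.001], [-0.002, -0.001, -1.0]]
ft_force: [0.1, 0.1, 0.2]
width: 1.004
grip_force: 0.0
```

>>> play_rows(
  targets=[
    [0,0,-0.56,0],
    [0,0,-0.56,0],
    [0,0,-0.56,0],
  ],
)

```text
time: 2.05
tool_pos: [0.5353, -0.3502, 0.0048]
tool_rot: [[0.998, -0.07, -0.0], [-0.07, -0.998, 0.0], [-0.0, -0.0, -1.0]]
ft_force: [-0.1, -0.0, 0.5]
width: 1.001
grip_force: 0.0
```

>>> play_rows(
  targets=[
    [0,0,0,0],
    [0,0,0,0],
    [0,0,0,0],
    [0,0,0,0],
    [0,0,0,0],
  ],
  claw=1,
  grip_force=100,
)

```text
time: 2.55
tool_pos: [0.5358, -0.35, 0.005]
tool_rot: [[0.998, -0.069, 0.001], [-0.069, -0.998, -0.0], [0.001, 0.0, -1.0]]
ft_force: [-2.1, 1.1, 9.7]
width: 0.215
grip_force: 97.4
```

>>> play_rows(
  targets=[
    [0,0,0.5,0],
    [0,0,1.5,0],
    [0,0,3,0],
    [0,0,4.5,0],
    [0,0.5,6,0],
  ],
)

```text
time: 3.05
tool_pos: [0.5351, -0.3358, 0.1869]
tool_rot: [[0.998, -0.07, 0.0], [-0.07, -0.998, -0.001], [0.0, 0.001, -1.0]]
ft_force: [0.8, -0.8, -4.8]
width: 0.209
grip_force: 98.5
```

>>> play_rows(
  targets=[
    [0,1,1.2,0],
    [0,2.4,2.4,0],
    [0,3.9,2.5,0],
    [0,5.4,2.5,0],
    [0,6.9,2.5,0],
  ],
)

```text
time: 3.55
tool_pos: [0.5349, -0.126, 0.2606]
tool_rot: [[0.998, -0.07, 0.001], [-0.07, -0.998, -0.0], [0.001, 0.0, -1.0]]
ft_force: [1.4, 0.4, -4.7]
width: 0.214
grip_force: 98.5
```

>>> play_rows(
  targets=[
    [0,1.5,0,0],
    [0,3,0,0],
    [0,4.5,0,0],
    [0,5.5,0,0],
    [0,5.9,0,0],
  ],
)

```text
time: 4.05
tool_pos: [0.5347, 0.0518, 0.2601]
tool_rot: [[0.998, -0.067, -0.0], [-0.067, -0.998, 0.001], [-0.0, -0.001, -1.0]]
ft_force: [0.7, -0.4, -5.8]
width: 0.212
grip_force: 98.5
```

>>> play_rows(
  targets=[
    [0,0,0,0],
    [0,0,0,0],
    [0,0,0,0],
  ],
)

```text
time: 4.35
tool_pos: [0.5355, 0.048, 0.2596]
tool_rot: [[0.998, -0.07, 0.0], [-0.07, -0.998, -0.0], [0.0, 0.0, -1.0]]
ft_force: [-0.3, -0.6, -4.5]
width: 0.21
grip_force: 98.5
```

```bash
python3 - <<'E'
from h import *
c=cam('wrist')
im=c['image'][:,:,::-1]
print(robot.state()['tool_pos'],robot.state()['ft_force'])
p=proj(c,(.597,.162,.115));print(p)
u,v=int(p[0]),int(p[1])
x0,y0=max(u-40,0),max(v-40,0)
print(x0,y0)
cr=cv2.resize(im[y0:y0+80,x0:x0+80],(400,400),interpolation=2)
cv2.imwrite('pics/e.png',np.hstack([cv2.resize(im,(400,300)).copy() if 0 else np.vstack([cv2.resize(im,(400,300)),np.zeros((100,400,3),np.uint8)]),cr]))
E
```

```text
[0.53551347 0.04803843 0.25954877] [ 0.27957651 -0.07269998 -5.16239106]
[141.53643966 125.38746149]
101 85
```

View pics/e.png

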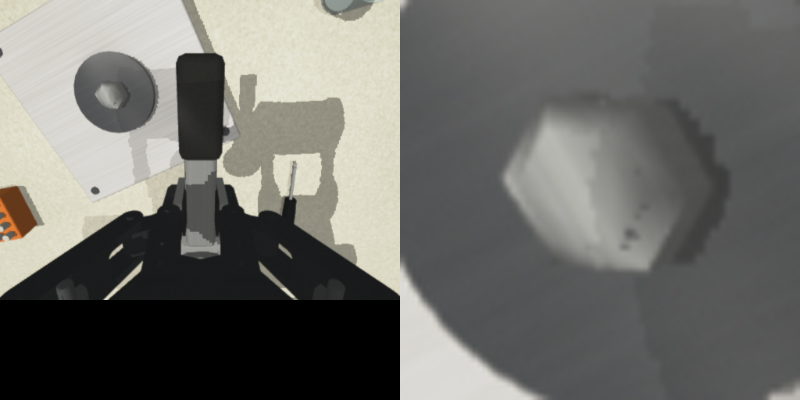

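The crop shows the nut with hexagon corners at about (503,178), (545,103), (670,100), (714,185), (650,272) and (565,262). The centre is near (609,183).

```bash
python3 - <<'E'
from h import *
c=cam('wrist')
P=np.array([(503,178),(545,103),(670,100),(714,185),(650,272),(565,262)],float)
W=np.array([ray(c,101+(u-400)/5,85+v/5,.107) for u,v in P])[:,:2]
C=(W[[0,1,2]]+W[[3,4,5]]).mean(0)/2
for w in W-C: print(np.hypot(*w).round(4),np.degrees(np.arctan2(w[1],w[0])).round(1),(np.degrees(np.arctan2(w[1],w[0]))%60).round(1))
print('hex C',C)
g=cv2.cvtColor(c['image'],cv2.COLOR_RGB2GRAY)
m=np.zeros_like(g);cv2.circle(m,(147,118),65,1,-1);m=((g<115)&(m>0)).astype(np.uint8)
cs,_=cv2.findContours(m,cv2.RETR_EXTERNAL,cv2.CHAIN_APPROX_NONE);b=cv2.convexHull(max(cs,key=cv2.contourArea))
e=cv2.fitEllipse(b);F=ray(c,*e[0],.092);print(e,F)
# sleeve in hand
x=np.array([.0,0,0])
s=robot.state();T=np.array(s['tool_pos']);R=np.array(s['tool_rot'])
# visible sleeve near/far edges (px) & predicted for z
ms=(g<45).astype(np.uint8);cols=ms[70:200,256];print('dark rows',70+np.where(cols)[0][[0,-1]], [np.where(ms[r,200:310])[0][[0,-1]]+200 for r in (90,120,150,180)])
for d in(106,166):print(d,[proj(c,T+R@[(d-70)/1000,0,-z]) for z in (.012,.018,.023,.030)])
E
```

```text
0.0217 82.6 22.6
0.0196 29.6 29.6
0.0225 -45.5 14.5
0.0221 -94.4 25.6
0.0194 -164.0 16.0
0.0196 141.2 21.2
hex C [0.60002452 0.16349209]
((147.5949249267578, 117.833984375), (97.73298645019531, 110.68817138671875), 123.39646911621094) [0.60311465 0.163296   0.092     ]
dark rows [ 70 199] [array([227, 286]), array([228, 285]), array([248, 284]), array([230, 283])]
106 [array([258.03346321, 190.57610418]), array([258.09987351, 194.59069379]), array([258.15978464, 198.21239975]), array([258.25163374, 203.76479779])]
166 [array([258.32682078,  58.66762511]), array([258.41890312,  56.67694024]), array([258.50305517,  54.85769649]), array([258.63410445,  52.02460356])]
```

>>> play_rows(
  targets=[
    [0.3,0.7,0,1.7],
    [0.6,1.4,0,3.4],
    [0.9,2.1,0,5.1],
    [1.2,2.8,0,6.8],
    [1.5,3.5,0,8.5],
  ],
)

```text
time: 4.95
tool_pos: [0.5809, 0.1542, 0.2594]
tool_rot: [[0.779, 0.627, -0.0], [0.627, -0.779, -0.0], [-0.0, -0.0, -1.0]]
ft_force: [0.6, -0.4, -5.2]
width: 0.213
grip_force: 98.7
```

>>> play_rows(
  targets=[
    [0.2,0.6,0,1.7],
    [0.4,1.2,0,3.4],
    [0.6,1.8,0,5.1],
    [0.8,2.4,0,6.8],
    [0.96,2.62,0,8.5],
  ],
)

```text
time: 5.45
tool_pos: [0.6096, 0.2335, 0.2592]
tool_rot: [[0.15, 0.989, -0.0], [0.989, -0.15, 0.0], [0.0, -0.0, -1.0]]
ft_force: [0.1, -0.1, -4.8]
width: 0.213
grip_force: 98.6
```

>>> play_rows(
  targets=[
    [0,0,-1,0.12],
    [0,0,-2,0.12],
    [0,0,-3,0.12],
    [0,0,-3.6,0.12],
    [0,0,-3.6,0.12],
  ],
)

```text
time: 5.95
tool_pos: [0.608, 0.2315, 0.1487]
tool_rot: [[0.147, 0.989, -0.005], [0.989, -0.147, -0.001], [-0.002, -0.005, -1.0]]
ft_force: [-0.5, -0.3, -4.2]
width: 0.216
grip_force: 98.5
```

>>> play_rows(
  targets=[
    [0,0,0,0],
    [0,0,0,0],
  ],
)

```text
time: 6.15
tool_pos: [0.6102, 0.2327, 0.1529]
tool_rot: [[0.146, 0.989, 0.002], [0.989, -0.146, 0.001], [0.001, 0.002, -1.0]]
ft_force: [0.3, 0.3, -4.8]
width: 0.21
grip_force: 98.5
```

```bash
python3 - <<'E'
from h import *
s=robot.state();T=np.array(s['tool_pos']);R=np.array(s['tool_rot']);print(T,np.degrees(np.arctan2(R[1,0],R[0,0])),s['qpos'])
out=[]
for n in('top','side'):
  c=cam(n);im=c['image'][:,:,::-1]
  H=T+R@[-.07,0,-.025];p=proj(c,H);n0=proj(c,(.599,.1625,.115));x0,y0=(p-30).astype(int)
  print(n,p,n0,(x0,y0))
  out.append(cv2.resize(im[y0:y0+60,x0:x0+60],(400,400),interpolation=2))
cv2.imwrite('pics/f.png',np.hstack(out))
E
```

```text
[0.61019747 0.23265406 0.15292453] 81.59956703437956 [2.72857673e-01 6.08654130e-01 1.36122203e+00 2.66011237e-05
 1.16959865e+00 4.19463376e-01]
top [214.91879934 169.37790162] [216.86210177 171.57291673] (np.int64(184), np.int64(139))
side [231.45957531 186.8906282 ] [231.9778632  203.62401189] (np.int64(201), np.int64(156))
```

View pics/f.png

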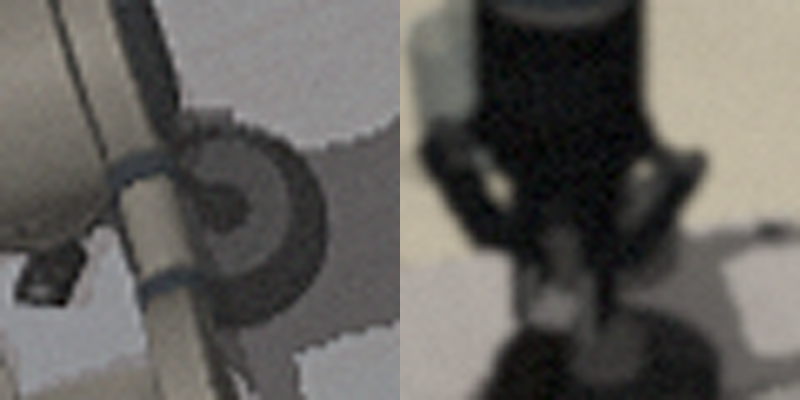

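The top crop shows the head's free arc (right edge x≈290, bottom y≈275) above the flange. It sits slightly to the right of the prediction, so I fit the arc.

```bash
python3 - <<'E'
from h import *
from scipy.optimize import least_squares
from scipy.ndimage import map_coordinates as mc
c=cam('top');g=cv2.GaussianBlur(cv2.cvtColor(c['image'],cv2.COLOR_RGB2GRAY).astype(np.float32),(0,0),.7)
s=robot.state();T=np.array(s['tool_pos'])
def arc(c0,r0,angs,sgn,w=3):
  P=[]
  for a in np.radians(angs):
    r=np.arange(r0-w,r0+w,.1);x=c0[0]+r*np.cos(a);y=c0[1]+r*np.sin(a)
    d=np.gradient(mc(g,[y,x],order=1))*sgn;i=d.argmax();P.append((x[i],y[i]))
  return np.array(P)
def fit(P,r):
  o=least_squares(lambda q:np.hypot(P[:,0]-q[0],P[:,1]-q[1])-r,P.mean(0)-[5,0],loss='soft_l1',f_scale=.3);return o.x,np.abs(o.fun).mean()
z=T[2]-.005+.030
f=192/np.tan(np.radians(c['vfov']/2))
c0=np.array([216.65,169.55])
for _ in range(2):
  P=arc(c0,10.35,np.arange(-70,71,5),-1,2);c0,e=fit(P,f*.035/(1.6192-z))
print('head',c0,e,ray(c,*c0,z))
P=arc((217.4,172.5),15.6,np.arange(-20,75,5),1);q,e=fit(P,f*.056/(1.6192-.092));print('flange',q,e,ray(c,*q,.092))
print(T,np.array(s['tool_pos'])[:2]-.07*np.array([.146,.989]))
E
```

```text
head [216.77313882 169.71657642] 0.1610589310735426 [0.59860701 0.15715139 0.17760155]
flange [217.18415834 172.36984595] 0.19894791311229695 [0.59856131 0.16343265 0.092     ]
[0.60982206 0.23276286 0.15260155] [0.59960206 0.16353286]
```

>>> play_rows(
  targets=[
    [0,0.18,0,0],
    [0,0.18,-0.4,0],
    [0,0.18,-0.8,0],
    [0,0.18,-1.0,0],
    [0,0.18,-1.2,0],
  ],
)

```text
time: 6.8
tool_pos: [0.6089, 0.238, 0.1143]
tool_rot: [[0.146, 0.989, -0.001], [0.989, -0.146, -0.0], [-0.001, -0.001, -1.0]]
ft_force: [-0.4, 1.2, -5.5]
width: 0.213
grip_force: 98.7
```

>>> play_rows(
  targets=[
    [0,0,-0.1,0],
    [0,0,-0.2,0],
    [0,0,-0.25,0],
    [0,0,-0.3,0],
    [0,0,-0.3,0],
  ],
)

```text
time: 7.3
tool_pos: [0.6097, 0.2383, 0.1066]
tool_rot: [[0.146, 0.989, 0.001], [0.989, -0.146, 0.0], [0.0, 0.001, -1.0]]
ft_force: [1.5, 1.9, -3.3]
width: 0.215
grip_force: 99.0
```

>>> play_rows(
  targets=[
    [0,0,-0.1,0],
    [0,0,-0.2,0],
    [0,0,-0.25,0],
    [0,0,-0.29,0],
    [0,0,-0.29,0],
  ],
)

```text
time: 7.8
tool_pos: [0.6097, 0.2384, 0.0977]
tool_rot: [[0.146, 0.989, 0.001], [0.989, -0.146, 0.0], [0.001, 0.001, -1.0]]
ft_force: [4.8, 4.9, -3.4]
width: 0.214
grip_force: 99.2
```

>>> play_rows(
  targets=[
    [0,0,-0.05,0],
    [0,0,-0.05,0],
  ],
)

```text
time: 8.0
tool_pos: [0.6098, 0.2385, 0.0971]
tool_rot: [[0.145, 0.989, 0.001], [0.989, -0.145, 0.001], [0.001, 0.001, -1.0]]
ft_force: [-0.5, 3.7, 8.2]
width: 0.211
grip_force: 100.8
```

>>> play_rows(
  targets=[
    [0,0,0,0],
    [0,0,0,0],
    [0,0,0,0],
    [0,0,0,0],
  ],
  claw=0,
)

```text
time: 8.4
tool_pos: [0.6091, 0.238, 0.0961]
tool_rot: [[0.146, 0.989, -0.001], [0.989, -0.146, -0.0], [-0.0, -0.0, -1.0]]
ft_force: [0.1, 0.8, 0.9]
width: 0.88
grip_force: 0.0
```

>>> play_rows(
  targets=[
    [0,0,1,0],
    [0,0,2,0],
    [0,0,3,0],
    [0,0,4,0],
    [0,0,4,0],
  ],
)

```text
time: 8.9
tool_pos: [0.6111, 0.2386, 0.2205]
tool_rot: [[0.146, 0.989, 0.006], [0.989, -0.146, 0.002], [0.003, 0.006, -1.0]]
ft_force: [0.0, 0.1, 0.6]
width: 0.998
grip_force: 0.0
```

```bash
python3 - <<'E'
from h import *
c=cam('wrist','g.png')
s=robot.state();print(s['tool_pos'],s['time'])
for p in [(.598,.1625,.122),(.598+.036*np.cos(np.radians(81.6-26)),.1625+.036*np.sin(np.radians(81.6-26)),.142)]:print(proj(c,p))
E
```

```text
[0.61018925 0.23837512 0.21820794] 8.95
[253.17162211 262.52540834]
[270.46712979 243.85310142]
```

View pics/g.png

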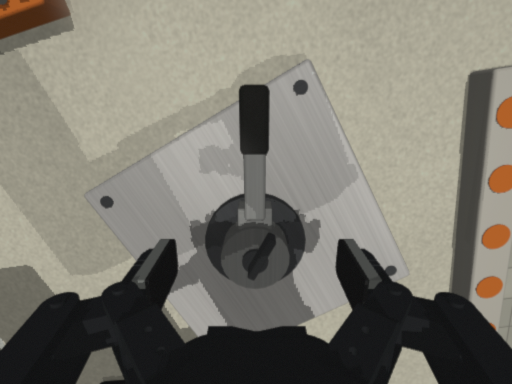

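The wrist view shows the spanner seated on the nut, with the lever tip at (270,237), right of the handle. I shut the fingers and go down on the right side of the lever.

>>> play_rows(
  targets=[
    [0.6,-0.8,0,0],
    [1.27,-1.67,0,0],
    [1.27,-1.67,0,0],
    [1.27,-1.67,0,0],
    [1.27,-1.67,0,0],
  ],
  claw=1,
  grip_force=25,
)

```text
time: 9.45
tool_pos: [0.6466, 0.1885, 0.2155]
tool_rot: [[0.145, 0.989, -0.002], [0.989, -0.145, -0.0], [-0.0, -0.001, -1.0]]
ft_force: [0.1, -0.5, -0.8]
width: 0.145
grip_force: 0.0
```

>>> play_rows(
  targets=[
    [0,0,-1,0],
    [0,0,-2,0],
    [0,0,-2.7,0],
    [0,0,-2.95,0],
    [0,0,-2.95,0],
  ],
)

```text
time: 9.95
tool_pos: [0.6465, 0.1886, 0.127]
tool_rot: [[0.145, 0.989, -0.002], [0.989, -0.145, -0.0], [-0.001, -0.002, -1.0]]
ft_force: [0.5, -0.3, 0.5]
width: 0.004
grip_force: 0.0
```

```bash
python3 - <<'E'
from h import *
c=cam('wrist','i.png')
s=robot.state();T=np.array(s['tool_pos']);print(T,s['width'],s['ft_force'])
xs=np.array([.146,.989]);ys=np.array([-.989,.146]);d=T[:2]-[.5985,.163];print(d@xs,d@ys)
print(proj(c,T))
E
```

```text
[0.64728131 0.18857531 0.12816425] -0.004701894304333239 [ 0.14196938 -0.43022822  1.05301714]
0.03241605560428655 -0.04451071949779668
[256.36805225 243.85158786]
```

View pics/i.png

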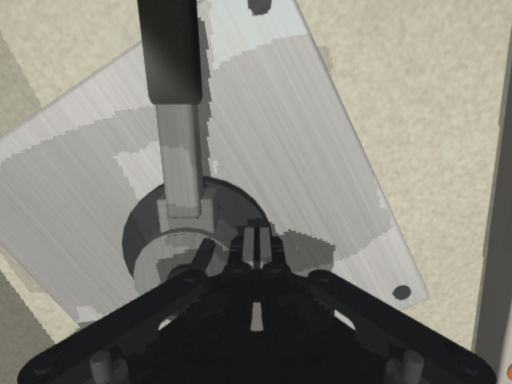

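The shut fingers are at (258,250), and the lever tip is just to their left at (208,243). Now I push it left.

>>> play_rows(
  targets=[
    [-0.2,0.03,0,0],
    [-0.4,0.06,0,0],
    [-0.55,0.08,0,0],
    [-0.7,0.1,0,0],
    [-0.7,0.1,0,0],
  ],
)

```text
time: 10.5
tool_pos: [0.6257, 0.1911, 0.1281]
tool_rot: [[0.145, 0.989, -0.0], [0.989, -0.145, -0.0], [-0.0, -0.0, -1.0]]
ft_force: [-0.5, -0.1, 0.4]
width: 0.003
grip_force: 0.0
```

>>> play_rows(
  targets=[
    [-0.15,0.02,0,0],
    [-0.25,0.04,0,0],
    [-0.35,0.06,0,0],
    [-0.42,0.07,0,0],
    [-0.42,0.07,0,0],
  ],
)

```text
time: 11.0
tool_pos: [0.6144, 0.1935, 0.1283]
tool_rot: [[0.146, 0.989, 0.002], [0.989, -0.146, 0.001], [0.001, 0.002, -1.0]]
ft_force: [5.6, 2.2, 1.7]
width: -0.004
grip_force: 2.3
```

>>> play_rows(
  targets=[
    [-0.07,0.01,0,0],
    [-0.07,0.01,0,0],
  ],
)

```text
time: 11.2
tool_pos: [0.613, 0.1939, 0.1286]
tool_rot: [[0.146, 0.989, 0.003], [0.989, -0.146, 0.001], [0.001, 0.003, -1.0]]
ft_force: [5.9, 3.1, 4.1]
width: -0.002
grip_force: 3.6
```

```bash
python3 - <<'E'
from h import *
c=cam('top')
s=robot.state();print(s['tool_pos'],s['ft_force'])
w=cam('wrist')
a=cv2.resize(w['image'][180:300,130:290,::-1],(480,360),interpolation=2)
p=proj(c,(.5985,.163,.122)).astype(int)
b=cv2.resize(c['image'][p[1]-25:p[1]+25,p[0]-20:p[0]+20,::-1],(288,360),interpolation=2)
cv2.imwrite('pics/j.png',np.hstack([a,b]))
E
```

```text
[0.61304668 0.19388175 0.12860235] [6.37405077 1.09154307 4.48222336]
```

View pics/j.png

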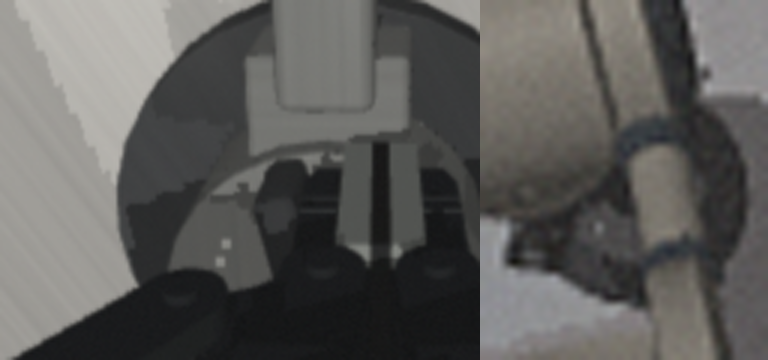

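The lever tip is now left of the handle line, at wrist pixel ≈(225,237). I work out its angle.

```bash
python3 - <<'E'
from h import *
c=cam('wrist')
xs=np.array([.146,.989]);ys=np.array([-.989,.146])
for u,v in((225,234),(226,237),(222,240)):
  d=ray(c,u,v,.142)[:2]-[.5985,.163];print(d@xs,d@ys,np.arctan2(d@ys,d@xs))
s=robot.state();print(s['ft_force'],s['ft_torque'])
E
```

```text
0.04550032961459758 0.005734372543564913 0.12536828398252456
0.04376249066454611 0.0052733953904423635 0.1199221428645538
0.04201534711007442 0.007422199114008366 0.17485052718586414
[6.12565789 3.64032127 5.0744339 ] [ 0.47430468 -1.03415166  0.02843011]
```

>>> play_rows(
  targets=[
    [-0.05,0.01,0.03,0],
    [-0.1,0.015,0.03,0],
    [-0.15,0.02,0.03,0],
    [-0.15,0.02,0.03,0],
  ],
)

```text
time: 11.75
tool_pos: [0.6093, 0.1948, 0.1299]
tool_rot: [[0.146, 0.989, 0.005], [0.989, -0.146, 0.001], [0.002, 0.005, -1.0]]
ft_force: [10.5, 4.7, 6.5]
width: -0.001
grip_force: 5.2
```

```bash
python3 - <<'E'
from h import *
s=robot.state();print(s['tool_pos'],s['ft_force'])
w=cam('wrist')
cv2.imwrite('pics/k.png',cv2.resize(w['image'][100:340,130:370,::-1],(600,600),interpolation=2))
xs=np.array([.146,.989]);ys=np.array([-.989,.146])
C=np.array([.5985,.163])
for a in (.1,.3,.5):
  p=C+.036*(np.cos(a)*xs+np.sin(a)*ys);print(a,(proj(w,[*p,.142])-[130,100])*2.5)
for r in(.06,.1):
  p=C+r*xs;print(r,(proj(w,[*p,.121])-[130,100])*2.5)
E
```

```text
[0.60926601 0.19476802 0.12990625] [10.45801923  4.69638481  6.47981854]
0.1 [267.89476822 374.19517194]
0.3 [235.19764862 380.14306448]
0.5 [204.96011965 391.62789978]
0.06 [286.73017699 235.13350943]
0.1 [284.41381346  59.07826112]
```

View pics/k.png

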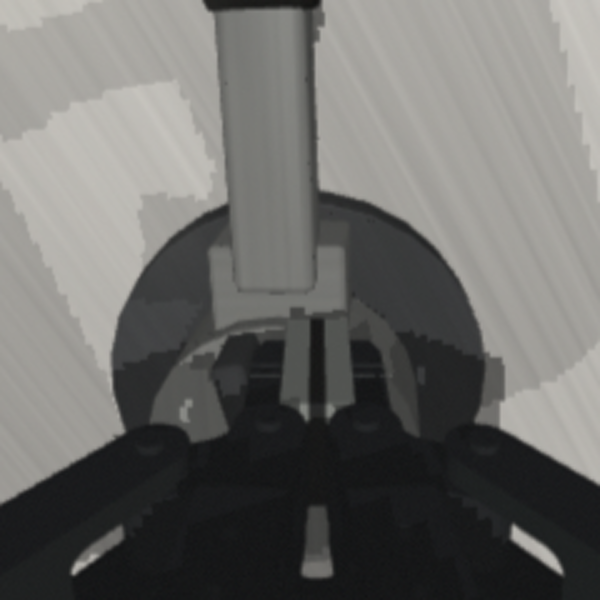

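The lever tip is at about (235,345), well left of the handle, and the handle itself has begun to turn slightly, which fits the lever being at its stop. I back off and measure the angle from above.

>>> play_rows(
  targets=[
    [0.5,-0.1,0,0],
    [1,-0.15,0.2,0],
    [1,-0.15,1.5,0],
    [0.5,0.6,2.9,0],
    [0,1.45,2.9,0],
  ],
  claw=0,
)

```text
time: 12.3
tool_pos: [0.6093, 0.2379, 0.2211]
tool_rot: [[0.147, 0.989, 0.007], [0.989, -0.147, 0.002], [0.003, 0.007, -1.0]]
ft_force: [1.0, 0.4, 0.4]
width: 0.848
grip_force: 0.0
```

>>> play_rows(
  targets=[
    [0,0,0,0],
    [0,0,0,0],
    [0,0,0,0],
  ],
)

```text
time: 12.6
tool_pos: [0.607, 0.2369, 0.215]
tool_rot: [[0.146, 0.989, -0.001], [0.989, -0.146, -0.001], [-0.001, -0.001, -1.0]]
ft_force: [1.2, 0.7, -0.1]
width: 1.0
grip_force: 0.0
```

```bash
cat > lev.py <<'E'
from h import *
def look(C=np.array([.5985,.163])):
  c=cam('wrist');g=cv2.cvtColor(c['image'],cv2.COLOR_RGB2GRAY)
  s=robot.state();print(s['tool_pos'],s['time'],s['qpos'][5])
  # rectify to plane z over C, 0.5mm/px ; rows=-x? use u=world x, v=world y
  def rect(z,h=180):
    P=np.float32([[-.09,-.09],[.09,-.09],[.09,.09],[-.09,.09]])
    src=np.float32([proj(c,[*(C+p),z]) for p in P]);dst=np.float32((P+.09)*2000)
    return cv2.warpPerspective(g,cv2.getPerspectiveTransform(src,dst),(360,360))
  a=rect(.142)
  yy,xx=np.mgrid[:360,:360];x=(xx-180)/2000;y=(yy-180)/2000;r=np.hypot(x,y)
  # polar darkness at the lever top plane: mean grey r 15..33 mm per angle
  ang=np.degrees(np.arctan2(y,x))
  prof=[(t,int(a[(r>.016)&(r<.032)&(abs((ang-t+180)%360-180)<4)].mean())) for t in range(0,180,6)]
  print('lever profile',prof)
  # handle yaw: bright strip at z=.121 r 55..100
  b=rect(.123)
  m=(r>.055)&(r<.085);print('handle profile',[(t,int(b[m&(abs((ang-t+180)%360-180)<2)].mean())) for t in range(60,130,4)])
E
python3 -c "import lev;lev.look()"
```

```text
[0.60717633 0.23678743 0.21498122] 12.65 0.4271482506987912
lever profile [(0, 72), (6, 76), (12, 76), (18, 77), (24, 76), (30, 76), (36, 73), (42, 69), (48, 64), (54, 60), (60, 57), (66, 53), (72, 47), (78, 41), (84, 33), (90, 31), (96, 32), (102, 42), (108, 58), (114, 65), (120, 70), (126, 73), (132, 76), (138, 77), (144, 77), (150, 76), (156, 73), (162, 68), (168, 68), (174, 75)]
handle profile [(60, 96), (64, 94), (68, 98), (72, 99), (76, 106), (80, 110), (84, 110), (88, 110), (92, 112), (96, 116), (100, 113), (104, 115), (108, 120), (112, 127), (116, 126), (120, 124), (124, 121), (128, 127)]
```

```bash
cat >> lev.py <<'E'
def look2(C=np.array([.5985,.163]),yaw0=84,thr=45):
  c=cam('wrist');g=cv2.cvtColor(c['image'],cv2.COLOR_RGB2GRAY)
  def comp(m,seed):
    n,l,st,ce=cv2.connectedComponentsWithStats(m.astype(np.uint8))
    ys,xs=np.nonzero((l>0));k=l[ys,xs][np.argmin(np.hypot(xs-seed[0],ys-seed[1]))]
    return np.argwhere(l==k)[:,::-1].astype(float),st[k]
  def axis(P,z):
    W=np.array([ray(c,*p,z)[:2] for p in P]);m=W.mean(0);w,v=np.linalg.eigh(np.cov((W-m).T));d=v[:,1]
    if d[1]<0:d=-d
    return m,np.degrees(np.arctan2(d[1],d[0])),np.sqrt(w)*np.sqrt(12)
  d=np.array([np.cos(np.radians(yaw0)),np.sin(np.radians(yaw0))])
  P,st=comp(g<50,proj(c,[*(C+.136*d),.123]));sl=axis(P,.121);print('sleeve',st,sl,'yaw from C',np.degrees(np.arctan2(*(sl[0]-C)[::-1])),np.hypot(*(sl[0]-C)))
  hx=proj(c,[*C,.122]);disc=np.zeros_like(g);cv2.circle(disc,tuple(int(round(q)) for q in hx),int(275*.034/(-(np.array(c['R'])@np.array([*C,.122])+c['t'])[2]*-1)),1,-1)
  for t in(thr-8,thr,thr+8):
    P,st=comp((g<t)&(disc>0),proj(c,[*(C+.02*d),.142]));print('lever',t,st,axis(P,.138))
  y0,x0=int(hx[1])-28,int(hx[0])-26
  print((g[y0:y0+56:3,x0:x0+54:3]))
E
python3 -c "import lev;lev.look2()"
```

```text
sleeve [ 238   80   31   72 2041] (array([0.61505941, 0.3021998 ]), np.float64(83.86220096791881), array([0.02402321, 0.05626724])) yaw from C 83.21589216431052 0.14018130701580486
lever 37 [245 231  24  47 397] (array([0.59860664, 0.18660193]), np.float64(103.44235912219798), array([0.01085098, 0.03952321]))
lever 45 [244 230  28  51 764] (array([0.59969943, 0.17977704]), np.float64(99.93214256989648), array([0.01769733, 0.04415017]))
lever 53 [244 230  29  51 817] (array([0.59971345, 0.17965728]), np.float64(99.49911629831279), array([0.01847877, 0.04494863]))
[[ 53  55  56  62  59  30  29  31  64  59  61  60  62  60  61  61  60  53]
 [ 54  57  61  63  59  30  31  28  61  61  60  61  63  60  61  61  61  62]
 [ 60  62  61  63  58  31  34  29  41  61  60  60  63  60  60  74  66  78]
 [ 63  61  61  63  61  33  33  32  29  60  60  61  64  62  66  78  76  80]
 [ 63  61  62  62  62  35  32  33  29  55  65  66  78  75  77  77  76  78]
 [ 63  61  62  62  62  54  32  33  29  33  46  66  76  77  77  77  76  78]
 [ 62  62  62  67  67  77  34  32  32  27  38  37  37  75  77  77  76  78]
 [ 62 
[... 194 characters left out ...]
 41  42  72  76  76  78]
 [ 78  78  78  77  78  55  40  37  40  39  31  32  42  40  76  76  76  78]
 [ 77  78  78  77  78  74  39  41  39  40  35  29  40  43  78  76  77  79]
 [ 77  78  78  77  78  79  60  40  38  38  39  29  42  73  78  75  76  79]
 [ 76  79  78  76  78  78  78  74  48  39  40  31  77  76  78  76  76  79]
 [ 71  78  78  76  78  78  79  78  76  38  39  36  77  76  78  75  76  79]
 [ 72  79  78  77  78  78  78  79  78  49  40  46  77  76  78  75  77  79]
 [ 98  99  84  77  78  78  79  78  78  78  75  75  78  77  78  75  78  93]
 [ 97  99 100  93  81  78  79  78  77  79  76  74  78  77  78  85 100 101]
 [102  98  99 100  97  99  88  83  79  79  76  80  85  92 101 101 103 101]]
```

```bash
cat >> lev.py <<'E'
def edge(rows,x0=236,x1=262,C=np.array([.5985,.163])):
  c=cam('wrist');g=cv2.cvtColor(c['image'],cv2.COLOR_RGB2GRAY).astype(float)
  P=[]
  for r in rows:
    w=g[r,x0:x1];i=np.argmax(w<46)
    if i>0:P.append((x0+i-1+(w[i-1]-46)/(w[i-1]-w[i]),r))
  W=np.array([ray(c,*p,.142)[:2] for p in P]);print(np.round(P,1).tolist())
  vx,vy,a,b=cv2.fitLine(W.astype(np.float32),cv2.DIST_HUBER,0,1e-5,1e-5).ravel()
  if vy<0:vx,vy=-vx,-vy
  n=np.array([-vy,vx]);print('lever yaw',np.degrees(np.arctan2(vy,vx)),'edge offset from axis (should be +.004)',(np.array([a,b])-C)@n)
E
python3 -c "
import lev
c=lev.cam('wrist');print(lev.proj(c,[.5985,.163,.122]))
lev.edge(range(234,262,2))"
```

```text
[257.80696381 262.67412519]
[[243.8, 234.0], [243.6, 236.0], [243.5, 238.0], [243.3, 240.0], [243.6, 242.0], [244.4, 244.0], [245.2, 246.0], [246.0, 248.0], [246.9, 250.0], [247.6, 252.0], [247.8, 254.0], [246.8, 256.0], [246.6, 258.0], [246.4, 260.0]]
lever yaw 88.742874 edge offset from axis (should be +.004) 0.0073640701133961635
```

```bash
python3 -c "
import lev
lev.edge(range(241,254))"
```

```text
[[243.4, 241.0], [243.7, 242.0], [244.0, 243.0], [244.2, 244.0], [244.6, 245.0], [245.2, 246.0], [245.7, 247.0], [246.0, 248.0], [246.3, 249.0], [246.9, 250.0], [247.4, 251.0], [247.6, 252.0], [247.8, 253.0]]
lever yaw 100.251274 edge offset from axis (should be +.004) 0.0009523994470319874
```

The lever reads about 0.29 rad relative to the handle, so it needs another push. This time the finger face goes flat against the lever.

>>> play_rows(
  targets=[
    [0.74,-1.15,0,1.5],
    [0.74,-1.15,0,3],
    [0.74,-1.15,0,3],
    [0.74,-1.15,0,3],
    [0.74,-1.15,0,3],
  ],
  claw=1,
)

```text
time: 13.35
tool_pos: [0.6291, 0.2034, 0.2156]
tool_rot: [[-0.113, 0.994, -0.0], [0.994, 0.113, 0.0], [0.0, -0.0, -1.0]]
ft_force: [0.5, 0.3, -0.1]
width: 0.142
grip_force: 0.0
```

>>> play_rows(
  targets=[
    [0,0,-0.5,0],
    [0,0,-1.2,0],
    [0,0,-2.2,0],
    [0,0,-2.77,0],
    [0,0,-2.77,0],
  ],
)

```text
time: 13.85
tool_pos: [0.6277, 0.2032, 0.1302]
tool_rot: [[-0.114, 0.993, -0.004], [0.993, 0.114, -0.001], [-0.0, -0.004, -1.0]]
ft_force: [-0.4, -0.9, 0.9]
width: 0.003
grip_force: 0.0
```

>>> play_rows(
  targets=[
    [-0.2,-0.05,0,0],
    [-0.4,-0.1,0,0],
    [-0.6,-0.16,0,0],
    [-0.75,-0.2,0,0],
    [-0.75,-0.2,0,0],
  ],
)

```text
time: 14.35
tool_pos: [0.6065, 0.197, 0.1333]
tool_rot: [[-0.115, 0.993, 0.001], [0.993, 0.115, 0.0], [0.0, 0.001, -1.0]]
ft_force: [0.4, -0.0, 0.2]
width: 0.003
grip_force: 0.2
```

>>> play_rows(
  targets=[
    [-0.07,-0.02,0,0],
    [-0.13,-0.03,0,0],
    [-0.2,-0.05,0,0],
    [-0.2,-0.05,0,0],
  ],
)

```text
time: 14.75
tool_pos: [0.6022, 0.1962, 0.1333]
tool_rot: [[-0.115, 0.993, 0.003], [0.993, 0.115, 0.001], [0.001, 0.003, -1.0]]
ft_force: [6.0, 4.5, 3.5]
width: -0.003
grip_force: 4.2
```

>>> play_rows(
  targets=[
    [-0.07,-0.02,0,0],
    [-0.13,-0.03,0,0],
    [-0.13,-0.03,0,0],
  ],
)

```text
time: 15.05
tool_pos: [0.5998, 0.1958, 0.134]
tool_rot: [[-0.115, 0.993, 0.006], [0.993, 0.115, 0.002], [0.002, 0.007, -1.0]]
ft_force: [11.4, 9.7, 4.7]
width: -0.005
grip_force: 7.6
```

>>> play_rows(
  targets=[
    [0.5,0.1,0,0],
    [0.9,0.15,0.3,0],
    [0.9,0.15,1.5,-1],
    [0.6,0.7,2.7,-2.5],
    [0.3,1.37,2.7,-2.6],
  ],
  claw=0,
)

```text
time: 15.55
tool_pos: [0.608, 0.2361, 0.2182]
tool_rot: [[0.117, 0.993, 0.006], [0.993, -0.117, 0.002], [0.002, 0.006, -1.0]]
ft_force: [0.2, 1.0, -0.2]
width: 0.848
grip_force: 0.0
```

>>> play_rows(
  targets=[
    [0,0,0,0],
    [0,0,0,0],
    [0,0,0,0],
    [0,0,0,0],
  ],
)

```text
time: 15.95
tool_pos: [0.606, 0.235, 0.2129]
tool_rot: [[0.112, 0.994, -0.001], [0.994, -0.112, -0.0], [-0.001, -0.001, -1.0]]
ft_force: [-0.2, -0.0, 1.2]
width: 0.998
grip_force: 0.0
```

```bash
python3 -c "
import lev
lev.look2()
lev.edge(range(238,262,1),x0=225,x1=265)
s=lev.robot.state();print(s['tool_pos'],s['time'])"
```

```text
sleeve [ 235   77   32   73 2091] (array([0.61003023, 0.30309554]), np.float64(85.60123434844375), array([0.02407167, 0.05622393])) yaw from C 85.29501068001505 0.14056921877770726
lever 37 [234 233  34  42 516] (array([0.5946961 , 0.18432124]), np.float64(119.70823399884974), array([0.0133408 , 0.04086814]))
lever 45 [234 232  36  48 822] (array([0.59686538, 0.17995012]), np.float64(116.40442233999379), array([0.01888476, 0.04357635]))
lever 53 [233 232  38  48 876] (array([0.59683112, 0.17992435]), np.float64(115.93888069994532), array([0.01959876, 0.04431933]))
[[ 55  55  35  32  35  61  62  63  63  60  60  62  60  62  59  62  61  53]
 [ 56  59  30  31  30  46  62  62  63  61  60  62  61  61  59  62  62  61]
 [ 62  56  32  34  29  30  60  62  63  60  59  62  61  62  61  63  66  66]
 [ 63  50  34  35  31  29  34  62  63  60  59  61  61  61  73  79  77  78]
 [ 63  62  34  34  33  30  29  45  63  60  60  62  61  77  75  78  78  78]
 [ 63  63  57  32  33  33  29  31  34  33  33  60  73  78  76  78  77  78]
 [ 62  63  62  46  33  31  31  28  30  39  41  40  36  77  75  78  77  78]
 [ 6
[... 687 characters left out ...]
8  79  79  77  78  79  77  76  77  79  76  77  78  79  84]
 [ 98 100 101  90  81  79  78  77  79  77  76  76  79  77  81 101 102 102]
 [ 99  99 100  98 100  99  88  86  85  81  81  85  92 102 101 103 102 102]]
[[233.5, 239.0], [233.3, 240.0], [233.2, 241.0], [233.0, 242.0], [233.0, 243.0], [233.3, 244.0], [234.2, 245.0], [234.7, 246.0], [235.4, 247.0], [236.2, 248.0], [236.6, 249.0], [237.3, 250.0], [238.3, 251.0], [238.8, 252.0], [239.8, 253.0], [240.7, 254.0], [241.4, 255.0], [241.8, 256.0], [242.7, 257.0], [243.3, 258.0], [243.6, 259.0], [243.6, 260.0], [243.9, 261.0]]
lever yaw 112.22252 edge offset from axis (should be +.004) 0.001941933081611726
[0.60604682 0.2351889  0.21313597] 16.05
```

The lever is now at about +0.5 rad (world yaw ~115°, handle ~85.5°). Next I take the sleeve.

>>> play_rows(
  targets=[
    [0.09,1,-0.5,0.4],
    [0.09,1.92,-1,0.4],
    [0.09,1.92,-2.2,0.4],
    [0.09,1.92,-3.3,0.4],
    [0.09,1.92,-3.9,0.4],
  ],
)

```text
time: 16.55
tool_pos: [0.6075, 0.2928, 0.0936]
tool_rot: [[0.076, 0.997, -0.003], [0.997, -0.076, -0.001], [-0.001, -0.003, -1.0]]
ft_force: [0.5, 1.0, -0.6]
width: 1.001
grip_force: 0.0
```

>>> play_rows(
  targets=[
    [0,0,0,0],
    [0,0,0,0],
    [0,0,0,0],
    [0,0,0,0],
    [0,0,0,0],
  ],
  claw=1,
  grip_force=30,
)

```text
time: 17.05
tool_pos: [0.6092, 0.2936, 0.0977]
tool_rot: [[0.076, 0.997, 0.002], [0.997, -0.076, 0.001], [0.001, 0.002, -1.0]]
ft_force: [0.1, 0.3, 3.3]
width: 0.3
grip_force: 35.7
```

>>> play_rows(
  targets=[
    [0,0,0,0],
    [0,0,0,0],
  ],
)

```text
time: 17.25
tool_pos: [0.6092, 0.2937, 0.0974]
tool_rot: [[0.076, 0.997, 0.001], [0.997, -0.076, 0.001], [0.001, 0.001, -1.0]]
ft_force: [0.6, 2.4, 6.3]
width: 0.306
grip_force: 36.1
```

```bash
python3 - <<'E'
from h import *
s=robot.state();print(s['tool_pos'],s['width'],s['qpos'])
C=np.array([.5985,.163]);d0=np.array(s['tool_pos'][:2])-C
f=lambda t:np.array([[np.cos(t),-np.sin(t)],[np.sin(t),np.cos(t)]])@d0
for k in range(0,100,20):
  b=f(np.radians(k));print(k,[((f(np.radians(k+j))-b)/.03).round(2).tolist()+[j/5] for j in(4,8,12,16,20)])
E
```

```text
[0.60918075 0.2936685  0.09737952] 0.30555671190445755 [3.60909818e-01 7.00542889e-01 1.34359259e+00 1.06873460e-04
 1.09587589e+00 4.37108484e-01]
0 [[-0.3, 0.01, 0.8], [-0.61, 0.01, 1.6], [-0.91, -0.02, 2.4], [-1.21, -0.07, 3.2], [-1.51, -0.14, 4.0]]
20 [[-0.29, -0.09, 0.8], [-0.58, -0.2, 1.6], [-0.85, -0.33, 2.4], [-1.12, -0.48, 3.2], [-1.37, -0.65, 4.0]]
40 [[-0.24, -0.18, 0.8], [-0.47, -0.39, 1.6], [-0.69, -0.6, 2.4], [-0.88, -0.83, 3.2], [-1.07, -1.08, 4.0]]
60 [[-0.16, -0.26, 0.8], [-0.31, -0.52, 1.6], [-0.44, -0.8, 2.4], [-0.55, -1.09, 3.2], [-0.63, -1.38, 4.0]]
80 [[-0.07, -0.3, 0.8], [-0.11, -0.6, 1.6], [-0.14, -0.9, 2.4], [-0.14, -1.21, 3.2], [-0.12, -1.51, 4.0]]
```

>>> play_rows(
  targets=[
    [-0.3,0.01,0,0.8],
    [-0.61,0.01,0,1.6],
    [-0.91,-0.02,0,2.4],
    [-1.21,-0.07,0,3.2],
    [-1.51,-0.14,0,4],
  ],
)

```text
time: 17.75
tool_pos: [0.5648, 0.29, 0.0976]
tool_rot: [[-0.272, 0.962, 0.004], [0.962, 0.272, 0.002], [0.001, 0.004, -1.0]]
ft_force: [6.0, 3.7, 3.3]
width: 0.296
grip_force: 35.5
```

>>> play_rows(
  targets=[
    [-0.29,-0.09,0,0.8],
    [-0.58,-0.2,0,1.6],
    [-0.85,-0.33,0,2.4],
    [-1.12,-0.48,0,3.2],
    [-1.37,-0.65,0,4],
  ],
)

```text
time: 18.25
tool_pos: [0.5241, 0.2705, 0.0976]
tool_rot: [[-0.585, 0.811, 0.005], [0.811, 0.585, 0.002], [-0.001, 0.005, -1.0]]
ft_force: [7.6, 5.5, 1.2]
width: 0.299
grip_force: 35.4
```

Driving torque is present (~7 N against the swing). I continue.

>>> play_rows(
  targets=[
    [-0.24,-0.18,0,0.8],
    [-0.47,-0.39,0,1.6],
    [-0.69,-0.6,0,2.4],
    [-0.88,-0.83,0,3.2],
    [-1.07,-1.08,0,4],
  ],
)

```text
time: 18.75
tool_pos: [0.4924, 0.2381, 0.0976]
tool_rot: [[-0.827, 0.562, 0.005], [0.562, 0.827, 0.002], [-0.003, 0.005, -1.0]]
ft_force: [8.9, 5.6, 0.3]
width: 0.295
grip_force: 35.1
```

>>> play_rows(
  targets=[
    [-0.16,-0.26,0,0.8],
    [-0.31,-0.52,0,1.6],
    [-0.44,-0.8,0,2.4],
    [-0.55,-1.09,0,3.2],
    [-0.63,-1.38,0,4],
  ],
)

```text
time: 19.25
tool_pos: [0.4739, 0.1966, 0.0975]
tool_rot: [[-0.97, 0.245, 0.006], [0.245, 0.97, 0.002], [-0.005, 0.003, -1.0]]
ft_force: [11.5, 9.2, -0.6]
width: 0.297
grip_force: 35.1
```

>>> play_rows(
  targets=[
    [-0.07,-0.3,0,0.8],
    [-0.11,-0.6,0,1.6],
    [-0.14,-0.9,0,2.4],
    [-0.14,-1.21,0,3.2],
    [-0.14,-1.21,0,3.2],
  ],
)

```text
time: 19.75
tool_pos: [0.4703, 0.1598, 0.0976]
tool_rot: [[-1.0, -0.031, 0.006], [-0.031, 1.0, 0.002], [-0.006, 0.002, -1.0]]
ft_force: [11.4, 10.0, -1.4]
width: 0.297
grip_force: 36.1
```

>>> play_rows(
  targets=[
    [0,0.1,0,0],
    [0,0.1,0,0],
  ],
)

```text
time: 19.95
tool_pos: [0.4701, 0.163, 0.0975]
tool_rot: [[-1.0, -0.028, 0.006], [-0.028, 1.0, 0.001], [-0.006, 0.001, -1.0]]
ft_force: [12.7, -0.7, -1.1]
width: 0.295
grip_force: 35.1
```

>>> play_rows(
  targets=[
    [0,0,0,0],
    [0,0,0,0],
    [0,0,0,0],
    [0,0,0,0],
    [0,0,0,0],
  ],
  claw=0,
)

```text
time: 20.45
tool_pos: [0.4669, 0.1625, 0.0965]
tool_rot: [[-1.0, -0.028, -0.0], [-0.028, 1.0, -0.0], [0.0, -0.0, -1.0]]
ft_force: [0.4, -0.1, -0.2]
width: 1.002
grip_force: 0.0
```

>>> play_rows(
  targets=[
    [0,0,1,0],
    [0,0,2,0],
    [0,0,3,0],
    [0.5,0,4,0],
    [2,0,4,0],
  ],
)

```text
time: 20.95
tool_pos: [0.5267, 0.163, 0.2207]
tool_rot: [[-1.0, -0.029, 0.004], [-0.029, 1.0, 0.001], [-0.004, 0.001, -1.0]]
ft_force: [0.8, 0.8, -0.6]
width: 1.001
grip_force: 0.0
```

>>> play_rows(
  targets=[
    [0,0,0,0],
    [0,0,0,0],
    [0,0,0,0],
  ],
)

```text
time: 21.25
tool_pos: [0.5261, 0.1624, 0.2161]
tool_rot: [[-1.0, -0.028, -0.002], [-0.028, 1.0, -0.0], [0.002, -0.0, -1.0]]
ft_force: [-0.9, -0.3, -0.4]
width: 1.005
grip_force: 0.0
```

```bash
python3 - <<'E'
from lev import *
s=robot.state();print(s['tool_pos'],s['tool_rot'],s['ft_force'])
c=cam('wrist');print(proj(c,[.5985,.163,.122]),proj(c,[.4625,.163,.122]))
look2(yaw0=179)
E
```

```text
[0.5261101  0.16243656 0.21607753] [[-9.99595497e-01 -2.83989693e-02 -1.52980747e-03]
 [-2.83985945e-02  9.99596643e-01 -2.66198322e-04]
 [ 1.53675017e-03 -2.22646262e-04 -9.99998794e-01]] [-0.88458615 -0.26849029 -0.40710015]
[254.05047309 258.87100878] [258.29756944 116.51436271]
sleeve [ 247   82   32   70 2015] (array([0.46249929, 0.16602995]), np.float64(179.4563692366775), array([0.02415355, 0.05629601])) yaw from C 178.72372422747335 0.13603445904941225
lever 37 [238 233  27  39 164] (array([0.57877608, 0.15985553]), np.float64(32.14761000834236), array([0.00609115, 0.0456805 ]))
lever 45 [237 233  29  43 255] (array([0.58033874, 0.16091014]), np.float64(32.36784010476044), array([0.0085963 , 0.04690023]))
lever 53 [237 232  32  45 350] (array([0.5813591 , 0.16132949]), np.float64(32.798040767769784), array([0.01080832, 0.04751385]))
[[ 38  45  53  53  54  54  71  96 107 108 110 105 105 110  89  63  67  61]
 [ 37  53  56  56  56  35  89 108 109 111 109 106 106 112 108 109 106  70]
 [ 45  55  57  62  30  30  36 107 108 110 109 105 106 112 107 109 106 110]
 [ 53  66 107  66  30 
[... 478 characters left out ...]
 56  55  53 108 107 107]
 [108 108 109 108 108 108  52  53  54  50  36  38  54  56  55 105 108 106]
 [107 108 108 109 108 108  55  52  53  55  43  33  51  55  55 104 108 106]
 [107 108 108 108 108 108  76  56  51  54  53  35  36  55  57 106 108 107]
 [107 108 109 108 109 108 106  57  49  53  54  47  33  55  90 106 109 107]
 [106 108 108 109 109 108 111 102  62  51  53  53  37  90 108 105 109 107]
 [ 69 108 109 108 109 108 111 106 108 104  53  53  50 105 113 110 114 115]
 [100  85 109 108 109 108 111 111 113 116  69  54  56 118 124 120 125 123]
 [173 147  95 108 108 108 118 123 123 126 120  88 121 124 124 120 125 125]
 [172 172 171 165 121 122 127 123 123 127 122 120 123 124 125 120 126 156]]
```

```bash
python3 -c "
from bench import robot
print(robot.hand_in())"
```

```text
the job is handed in; nothing more can be done
None
```

I handed the job in: the spanner sits released on the nut, with its lever at the loosening stop (about +0.5 rad by camera). The handle swung about 94° counter-clockwise, which at worst-case play means the nut turned about 59°; I did not measure the nut directly or re-check the bystanders, and no verdict came back.

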